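Stack a parts tray and shut the keeper

TASK

Stack the blue parts tray on the black one in the carrier, its two cut-off corners over the black tray's cut-off corners, so that its skirt drops fully home; keep it level and set it down rather than dropping it. Then swing the red keeper bar over the stack and fully shut against its catch. Leave the black tray seated and the other things on the bench where they are.

Things in the scene. Friction and masses are not known exactly. Their poses are not given: they have to be found in the camera images.
- blue_tray_mid (a point): Centre, half-way up, of the loose blue tray (0.1-0.16 kg, 40 mm high, on the bench). Open box body 92 (x) by 54 mm (y) with upright walls, free to grip across y from 14 to 40 mm above the foot; below, a flared skirt 106 x 68 mm at the foot, hollow 10 mm deep, 95 x 57 mm inside, 100 x 62 at its mouth. Both corners at the +x end are cut off at 45 degrees (14 mm), those at -x are square. z up.
- black_tray_mid (a point): Centre, half-way up, of the black tray: same form, size and axes as the blue one (cut-off corners at +x). Loose, but already seated in the carrier, foot 10 mm and rim 50 mm above the bench. The blue tray, fully home on it, stands 30 mm higher than it (foot 40, rim 80 mm above the bench), x axes pointing the same way, with 1.5 mm of play all round.
- keeper_hinge (a point): Point on the keeper bar's upright pivot axis, at the bar's underside, 85 mm above the bench, on the steel post at the square end of the black tray, 82 mm from that tray's centre. It turns with the bar: x points along the bar to the knob, z up.
- keeper_knob (a point): Gripping point of the upright round black knob on the free end of the red keeper bar, 164 mm from the pivot axis, 116 mm above the bench. The knob is 16 mm in diameter and spans 93 to 127 mm above the bench; the bar under it is 14 mm wide and 8 mm thick. The round knob may turn between the fingers as the bar swings.
- keeper (a joint): Angle of the keeper bar in rad: 0 is shut, along the middle of the trays and over the catch post at their cut-off end, against its stop; grows as it swings open, anticlockwise from above, to 1.9. Stiff pivot (about 1 N at the knob): it stays where left. Shut, it passes 5 mm above a fully seated blue tray.
- carrier_base (a point): Centre of the underside of the carrier, an aluminium plate 210 x 100 x 8 mm fixed to the bench with a chamfered plinth under the black tray; x points from the pivot post to the catch post (each 82 mm from the centre, the catch post at most 92 mm high).
- orange_bin: Bystander: orange open bin with square corners, 95 x 60 x 30 mm, origin at the centre of its underside.
- jar_red: Bystander: white jar with a red label, 48 mm across, 50 mm high, origin under its centre.
- jar_blue: Bystander: white jar with a blue label, 56 mm across, 60 mm high, origin under its centre.
- driver: Bystander: screwdriver lying flat, 160 mm long.
- spool: Bystander: brass-coloured spool, 56 mm across, 38 mm high.
- brush: Bystander: brush lying flat, 170 mm long.
Mind the look-alikes: they are no part of the job. There is more than one size of the part that bears black_tray_mid; the job needs the middle-sized.

How it is judged:
By the outcome, as a careful person would: the job done as asked, in the order asked, and still so for the second after the job is handed in, with the robot touching nothing.
It also fails if it takes over 58 s, if anything falls off the work surface, if the arm or the gripper's body presses on something with over 40 N, if the wrist force passes 120 N, or if a joint passes its speed limit or range.

ROBOT

A 7-joint arm with a two-finger parallel gripper is mounted at the origin on the work surface. World frame = base frame: x ahead of the robot, y to its left, z up, the work surface at z = 0. Lengths are in m, angles in rad, forces in N, time in s.
With the tool pointing down it reaches from about 0.4 to 0.875 m from the base axis. Payload 19.3 kg.
Tool frame: the origin (TCP) lies midway between the tips of the shut fingers; the grasp point (between the pads) lies 19 mm behind it; z points along the fingers, y is the line along which they close (so a half turn about z gives the same grasp; the last joint's range is limited). The gripper opens to 85 mm and grips with 20 to 120 N. Pads are 22 mm wide; open, the fingers measure 114 mm over their backs; the gripper's body (76 mm by 85 mm) begins 54 mm behind the grasp point. The pads swing forward as they close: fully open they stand 13 mm farther back than shut.
Start: joints at [-0.07, 0.521, -0.036, 1.599, 0.021, 1.021, -0.113], TCP at [0.625, -0, 0.193] pointing down, gripper open.
Joint ranges: [-2.91, 2.91], [-0.3, 2.13], [-1.5, 1.42], [0.17, 2.43], [-1.26, 4.41], [0.16, 1.93], [-2.52, 2.52]. Speed limits (rad/s): [1.89, 1.89, 2.39, 2.39, 3.01, 3.01, 3.01].

INTERFACE

Orientations are given as [roll, pitch, yaw] about the fixed x, y, z axes, in that order (R = Rz(yaw) Ry(pitch) Rx(roll)).
In Python, from workcell import * gives the robot as it stands. The module is installed in compiled form; this text tells all that it offers.
- The arm moves only by the tool play_rows, never from a script. Its argument "deltas" is a list of rows, each a list of 7 numbers: the shift along the tool's x, y, z in units of 500 mm (1.0 is 500 mm), then the turn, a rotation vector about the tool's x, y, z in units of 120 degrees (1.0 is 120 degrees), then the closure, from 0 (fully open) to 1 (shut). A call has 1 to 10 rows; each row is the pose to reach, as a shift and turn from the pose commanded when the call began, along the tool's axes at that moment; what a row does not reach only later rows make up. A row lasts 1/10 s, in which the tool goes at most 50 mm and 8.59 degrees, less where a joint would pass 70% of its speed; a pose out of reach is approached as far as the arm can. A call with a number of a shift or a turn outside -1 to 1 is refused whole. A call with a gripper value outside its range is refused whole. The fingers move at their own pace and stop on an object; "newtons" is the grip in N (left out, the last holds). Time passes only in rows, so rows that repeat a pose let the fingers close. It gives the time, the measured TCP pose, the force, the opening and the grip force at its end, in the units of the state.
- observe(): the state, without advancing time (a new reading comes with each control period).
- grab_frame(name): name is "scene" or "side" or "wrist"; returns the picture (384x512x3 uint8, red, green, blue); there is no depth.
- get_calibration(name): a dict with "fovy" (degrees; the focal length in pixels is half the picture's height over the tangent of half this angle, whatever the lens; pixels are square), "cx", "cy" (the principal point, pixels), "xyz" and "rotation" of the camera in the world. Camera axes: x right, y down, z forward; pixel columns grow to the right and rows downward; lengths in m; the calibration is good to about 2 mm. A picture is of the moment at which its call begins: read the wrist's pose just before it. get_calibration takes no time and is no camera call; for the wrist camera it gives the pose at the moment of the call.
- job_done(): hands the job in; it is judged then, once.
The state is a dict: "clock": time; "qpos": joint angles; "qd": joint speeds; "joint_efforts": joint torques, N m; "position": TCP position; "tool_rot": TCP orientation; "force": force on the tool from outside, world axes, zero at the start; "moment": the same for the moment, N m; "grip_width": finger opening in m; "finger_force": force on a finger pad.
Only numpy, scipy, OpenCV 4.12 (cv2) and the standard library are available. Lean on these libraries where they do the work, as an engineer would, in place of code of your own. Each camera call takes 0.05 s, during which the arm holds its last target. There are 200 camera calls.

## Working session

There is one attempt and no reset: what is moved stays moved. The work goes in short steps, Python scripts to look and compute and a tool call to move; the robot and the scene stay as the last step left them, time stands still between calls to the robot, and variables do not carry over. Pictures are saved under pics/ and viewed, at most 10 in all, crops included, and the job is handed in when it is done.

Besides the shell and the picture viewer there is one more tool, called after "Emit:" as name(argument=value, ...), one argument or row to a line, values as JSON. play_rows: Moves the arm, as the interface text tells. Its arguments: {"type":"object","properties":{"deltas":{"type":"array"},"newtons":{"type":"number"}},"required":["deltas"]}

```bash
mkdir -p pics; python3 - <<'E'
from workcell import *
import cv2,json,numpy as np
s=observe();print({k:np.round(v,4).tolist() for k,v in s.items()})
for n in ["scene","side","wrist"]:
    c=get_calibration(n);print(n,{k:np.round(v,4).tolist() if not isinstance(v,str) else v for k,v in c.items()})
    cv2.imwrite(f"pics/{n}0.png",grab_frame(n)[:,:,::-1])
a=[cv2.imread(f"pics/{n}0.png") for n in("scene","side")]
cv2.imwrite("pics/scene0b.png",cv2.resize(a[0],(800,600)))
cv2.imwrite("pics/side0b.png",cv2.resize(a[1],(800,600)))
E
```

```text
{'clock': 0.0, 'qpos': [-0.0702, 0.522, -0.0363, 1.6, 0.0212, 1.0211, -0.1128], 'qd': [-0.0002, -0.0013, -0.0003, -0.0008, -0.0003, -0.0012, 0.0006], 'joint_efforts': [-0.0042, -92.711, 1.9776, -36.9928, 0.0176, 0.0082, -0.0001], 'position': [0.6246, -0.0, 0.1922], 'tool_rot': [-3.1405, 0.0001, 1.5709], 'force': [0.5659, 1.043, -0.4201], 'moment': [-0.0076, 0.0051, -0.001], 'finger_force': 0.0, 'grip_width': 0.0853}
scene {'fovy': 53.068, 'cx': 259.5871, 'cy': 188.9397, 'xyz': [1.0801, 0.3775, 1.0952], 'rotation': [-2.5836, -0.0026, 2.1056]}
side {'fovy': 48.7066, 'cx': 250.0282, 'cy': 197.4519, 'xyz': [0.2981, -0.8469, 0.9216], 'rotation': [-2.2868, -0.0088, -0.2858]}
wrist {'fovy': 63.8191, 'cx': 256.1944, 'cy': 187.1864, 'xyz': [0.6264, 0.0678, 0.3731], 'rotation': [2.8653, 0.0013, 0.0009]}
```

View pics/scene0b.png

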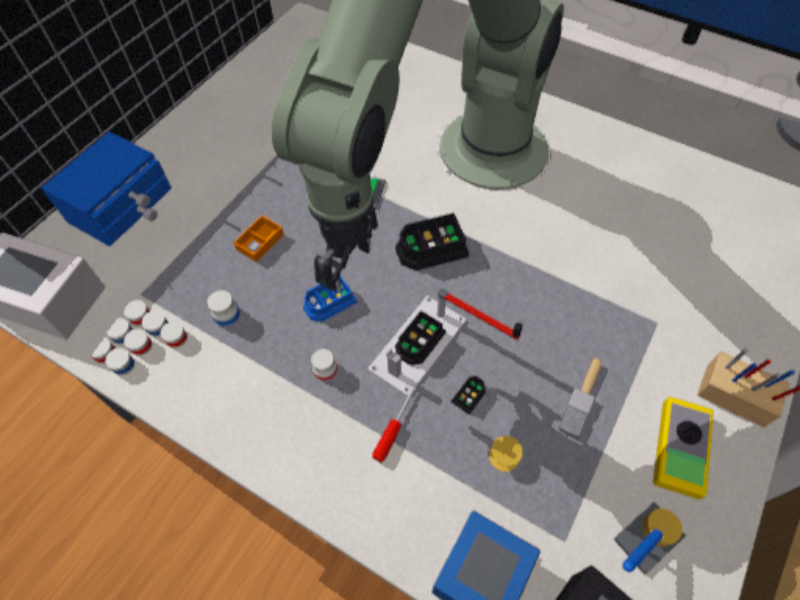

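View pics/side0b.png

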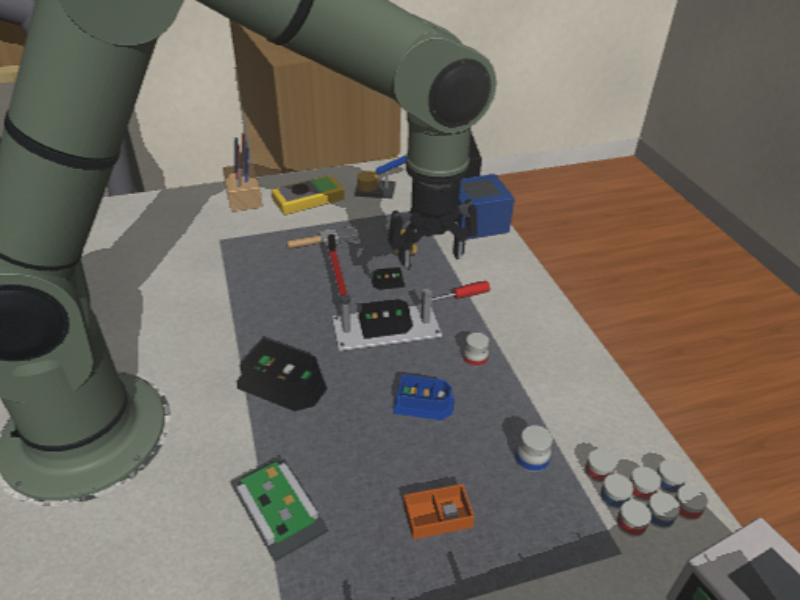

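Scene view (800 px scale): the blue tray is at (330,298). The orange bin (258,238) is the blue tray's look-alike. The black tray in the carrier is at (419,337), and its look-alikes are the large tray (432,240) and the small tray (468,393). The knob is at (517,329) and the pivot post at (442,298). In the side view the blue tray is at (424,396), the carrier tray at (385,318), the knob at (331,242) and the pivot at (345,300). I choose the blue tray and the black tray on the aluminium plate.

```bash
cat > h.py <<'E'
from workcell import *
import numpy as np,cv2
from scipy.spatial.transform import Rotation as R
def cam(n,c=None):
    c=c or get_calibration(n); f=192/np.tan(np.radians(c["fovy"])/2)
    return np.array(c["xyz"]),R.from_euler("xyz",c["rotation"]).as_matrix(),f,c["cx"],c["cy"]
def onz(k,uv,z):
    p,M,f,cx,cy=k; uv=np.atleast_2d(uv).astype(float)
    d=np.c_[(uv-[cx,cy])/f,np.ones(len(uv))]@M.T
    return p+d*((z-p[2])/d[:,2])[:,None]
def proj(k,P):
    p,M,f,cx,cy=k; q=(np.atleast_2d(P)-p)@M
    return q[:,:2]/q[:,2:]*f+[cx,cy]
E
python3 - <<'E'
from h import *
np.set_printoptions(precision=3,suppress=True)
sc,sd=cam("scene"),cam("side")
for n,a,b,z in [("blue",(330,298),(424,396),.03),("black",(419,337),(385,318),.045),("knob",(517,329),(331,242),.12),("piv",(442,298),(345,300),.09),("catch",(393,358),(427,294),.09)]:
    print(n,onz(sc,np.array(a)*.64,z),onz(sd,np.array(b)*.64,z))
im=cv2.imread("pics/scene0.png")[160:300,170:370]
cv2.imwrite("pics/crop.png",cv2.resize(im,(800,560),interpolation=cv2.INTER_CUBIC))
E
```

```text
blue [[ 0.593 -0.091  0.03 ]] [[ 0.585 -0.11   0.03 ]]
black [[0.585 0.118 0.045]] [[0.571 0.093 0.045]]
knob [[0.513 0.284 0.12 ]] [[0.505 0.271 0.12 ]]
piv [[0.508 0.125 0.09 ]] [[0.496 0.116 0.09 ]]
catch [[0.669 0.11  0.09 ]] [[0.655 0.09  0.09 ]]
```

View pics/crop.png

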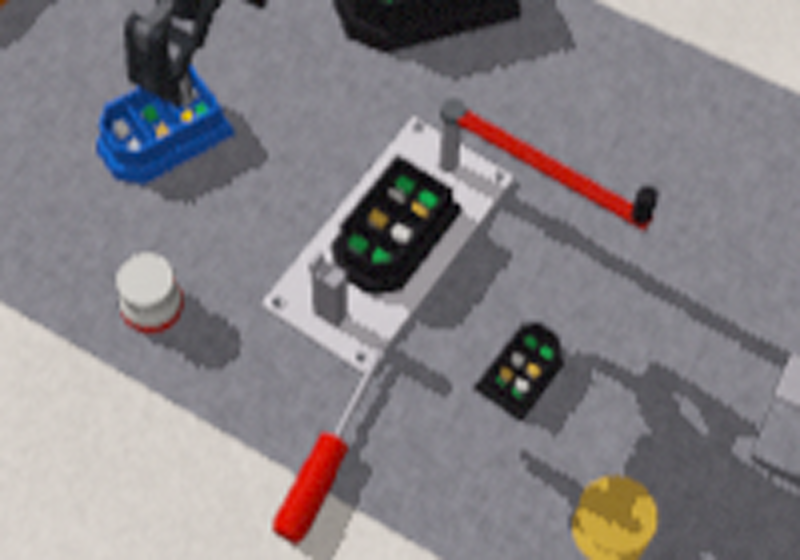

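View pics/wrist0.png

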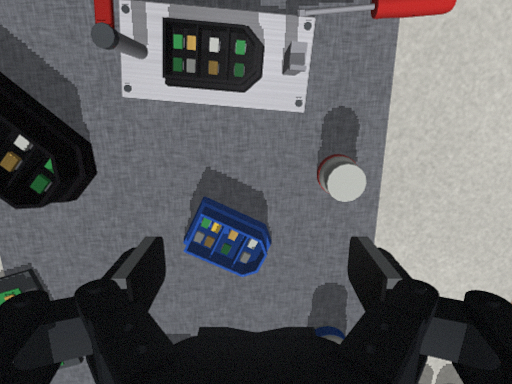

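The crop shows the blue tray with its cut corners at lower left, and the middle-sized black tray on the plate between the two posts. In the wrist view the blue tray is at (228,238), cut end to the right, and the black tray is at (212,55), cut end also to the right. Next I'll fit both poses from the wrist view.

```bash
cat >> h.py <<'E'
from scipy.optimize import minimize
def outline(a,b,c,z): return np.array([[a,b-c,z],[a-c,b,z],[-a,b,z],[-a,-b,z],[a-c,-b,z],[a,c-b,z]])
TRAY=np.r_[outline(.053,.034,.0165,0),outline(.053,.034,.0165,.010),outline(.046,.027,.014,.014),outline(.046,.027,.014,.04)]
def place(m,x,y,yaw,z0):
    return R.from_euler("z",yaw).apply(m)+[x,y,z0]
def hullmask(pts,S,shape):
    m=np.zeros((shape[0]*S,shape[1]*S),np.uint8)
    h=cv2.convexHull(((pts+.5)*S-.5).astype(np.float32)); cv2.fillConvexPoly(m,np.round(h*16).astype(np.int32),255,shift=4); return m
def fit(k,mask,x0,z0,model=TRAY,hull=True):
    """x,y,yaw of a tray whose silhouette hull matches mask"""
    S=4
    if hull:
        cnt=max(cv2.findContours(mask,cv2.RETR_EXTERNAL,cv2.CHAIN_APPROX_NONE)[0],key=cv2.contourArea)
        big=cv2.resize(cv2.drawContours(np.zeros_like(mask),[cnt],-1,255,-1),None,fx=S,fy=S,interpolation=cv2.INTER_LINEAR)
        big=cv2.threshold(big,127,255,0)[1]
        H=cv2.convexHull(cv2.findNonZero(big)); t=cv2.fillConvexPoly(np.zeros_like(big),H,255)
    def cost(v):
        m=hullmask(proj(k,place(model,v[0],v[1],v[2],z0)),S,mask.shape)
        return 1-np.count_nonzero(m&t)/np.count_nonzero(m|t)
    r=minimize(cost,x0,method="Nelder-Mead",options=dict(initial_simplex=np.array(x0)+np.array([[0,0,0],[.012,0,0],[0,.012,0],[0,0,.15]]),xatol=1e-5,fatol=1e-5,maxiter=400))
    return r.x,r.fun
E
cat > m0.py <<'E'
from h import *
np.set_printoptions(precision=4,suppress=True)
k=cam("wrist"); im=cv2.imread("pics/wrist0.png"); b,g,r=[im[...,i].astype(int) for i in range(3)]
bl=((b>r+35)&(b>g+25)).astype(np.uint8)*255; bl[:,:170]=0; bl[:,290:]=0; bl[300:]=0; bl=cv2.morphologyEx(bl,cv2.MORPH_CLOSE,np.ones((5,5)))
print("blue",fit(k,bl,[.595,.105-.2,-.45],0))
dk=(im.max(2)<60).astype(np.uint8)*255; dk2=np.zeros_like(dk); dk2[8:96,152:274]=dk[8:96,152:274]
print(onz(k,[[228,238],[212,55]],.03))
print("black",fit(k,cv2.morphologyEx(dk2,cv2.MORPH_OPEN,np.ones((3,3))),[.58,.1,-.05],.01))
kn=(103,36); print("hinge",onz(k,kn,.093))
E
python3 m0.py
```

```text
blue (array([ 0.5918, -0.1032, -0.4519]), np.float64(0.02024960957492883))
[[ 0.592  -0.0936  0.03  ]
 [ 0.5804  0.1122  0.03  ]]
black (array([ 0.5805,  0.1118, -0.0798]), np.float64(0.046048274339539286))
hinge [[0.499  0.1186 0.093 ]]
```

Emit:
play_rows(
  deltas=[
    [-0.206,-0.065,0.1,0,0,-0.534,0],
    [-0.206,-0.065,0.1,0,0,-0.534,0],
    [-0.206,-0.065,0.1,0,0,-0.534,0],
    [-0.206,-0.065,0.1,0,0,-0.534,0],
    [-0.206,-0.065,0.1,0,0,-0.534,0],
    [-0.206,-0.065,0.1,0,0,-0.534,0],
    [-0.206,-0.065,0.1,0,0,-0.534,0],
    [-0.206,-0.065,0.1,0,0,-0.534,0],
    [-0.206,-0.065,0.1,0,0,-0.534,0],
    [-0.206,-0.065,0.1,0,0,-0.534,0],
  ],
  newtons=30,
)

```text
clock: 1.15
position: [0.5924, -0.1031, 0.1426]
tool_rot: [-3.142, -0.0, 2.687]
force: [-0.1, -0.3, -0.9]
grip_width: 0.0852
finger_force: 0.0
```

```bash
cat > m1.py <<'E'
from h import *
np.set_printoptions(precision=4,suppress=True)
s=observe();k=cam("wrist"); im=grab_frame("wrist")[:,:,::-1].copy(); cv2.imwrite("pics/w1.png",im)
b,g,r=[im[...,i].astype(int) for i in range(3)]
bl=((b>r+35)&(b>g+25)).astype(np.uint8)*255; bl=cv2.morphologyEx(bl,cv2.MORPH_CLOSE,np.ones((5,5)))
n,l,st,c=cv2.connectedComponentsWithStats(bl); i=1+np.argmax(st[1:,4]); print(st[i])
bl=(l==i).astype(np.uint8)*255
print(s["clock"],s["position"],s["tool_rot"],"blue",fit(k,bl,[.592,-.103,-.45],0))
E
python3 m1.py
```

```text
[ 225  114   66  105 5189]
1.15 [ 0.5924 -0.1031  0.1426] [-3.1415 -0.0003  2.6865] blue (array([ 0.592 , -0.1021, -0.4558]), np.float64(0.029654300486847585))
```

View pics/w1.png

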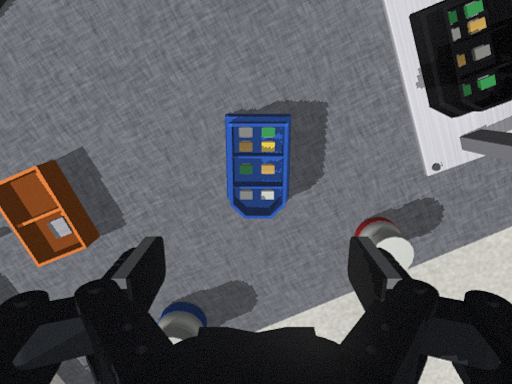

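In the wrist view the blue tray sits squarely between the fingers at (258,165). It spans x 225–291, with the cut end facing the gripper. The jars and the bin are clear of the finger line.

Emit:
play_rows(
  deltas=[
    [0,0,0.09,0,0,0,0],
    [0,0,0.17,0,0,0,0],
    [0,0,0.23,0,0,0,0],
    [0,0,0.258,0,0,0,0],
    [0,0,0.258,0,0,0,0],
    [0,0,0.258,0,0,0,0.3],
    [0,0,0.258,0,0,0,0.5],
    [0,0,0.258,0,0,0,0.7],
    [0,0,0.258,0,0,0,0.7],
    [0,0,0.258,0,0,0,0.7],
  ],
  newtons=30,
)

```text
clock: 2.2
position: [0.5927, -0.1031, 0.0143]
tool_rot: [3.141, 0.001, 2.689]
force: [-0.4, 0.2, -0.3]
grip_width: 0.0256
finger_force: 0.0
```

The grip width is 25.6 mm with no finger force, so the fingers closed on nothing. I'll look.

```bash
python3 - <<'E'
from h import *
a=[grab_frame(n)[:,:,::-1] for n in("wrist","side","scene")]
v=cv2.resize(a[0],(400,300)); s=cv2.resize(a[1][200:300,200:340],(400,286)); c=cv2.resize(a[2][140:240,150:290],(400,286))
o=np.zeros((590,800,3),np.uint8);o[:300,:400]=v;o[:286,400:]=s;o[302:588,:400]=c
cv2.imwrite("pics/c2.png",o)
E
```

```text
(no output)
```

View pics/c2.png

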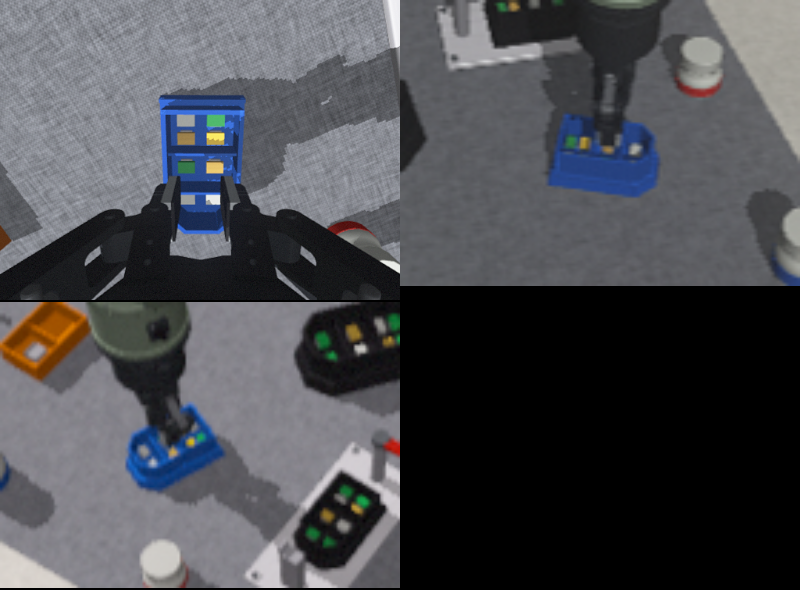

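The fingers are inside the tray walls: they closed before the descent finished. They came down into the tray with no force, so I'll go straight up, reopen and descend again, closing only once the position is confirmed.

Emit:
play_rows(
  deltas=[
    [0,0,-0.05,0,0,0,0.7],
    [0,0,-0.1,0,0,0,0.7],
    [0,0,-0.13,0,0,0,0.7],
    [0,0,-0.13,0,0,0,0.7],
    [0,0,-0.13,0,0,0,0],
    [0,0,-0.13,0,0,0,0],
    [0,0,-0.13,0,0,0,0],
    [0,0,-0.13,0,0,0,0],
    [0,0,-0.13,0,0,0,0],
    [0,0,-0.13,0,0,0,0],
  ],
)

```text
clock: 3.35
position: [0.5924, -0.103, 0.0786]
tool_rot: [-3.142, -0.0, 2.689]
force: [0.9, 0.1, 1.0]
grip_width: 0.0856
finger_force: 0.0
```

```bash
sed -i 's/w1.png/w3.png/' m1.py; python3 m1.py
```

```text
[ 216  117   84  132 8157]
3.35 [ 0.5924 -0.103   0.0786] [-3.1415 -0.0003  2.6892] blue (array([ 0.5918, -0.1021, -0.454 ]), np.float64(0.030446324369758027))
```

Emit:
play_rows(
  deltas=[
    [0,0,0.05,0,0,0,0],
    [0,0,0.09,0,0,0,0],
    [0,0,0.12,0,0,0,0],
    [0,0,0.131,0,0,0,0],
    [0,0,0.131,0,0,0,0],
  ],
)

```text
clock: 3.9
position: [0.5922, -0.1029, 0.0128]
tool_rot: [-3.141, -0.001, 2.689]
force: [0.4, 0.7, 0.1]
grip_width: 0.0857
finger_force: 0.0
```

```bash
python3 - <<'E'
from h import *
s=observe();print(s["position"],s["force"],s["grip_width"])
a=[grab_frame(n)[:,:,::-1] for n in("wrist","side")]
v=cv2.resize(a[0],(400,300)); s=cv2.resize(a[1][200:300,200:340],(400,286))
o=np.zeros((300,800,3),np.uint8);o[:300,:400]=v;o[:286,400:]=s
cv2.imwrite("pics/c4.png",o)
E
```

```text
[ 0.59223391 -0.10292458  0.01284038] [0.39957697 0.71394247 0.13266478] 0.08570948592425635
```

View pics/c4.png

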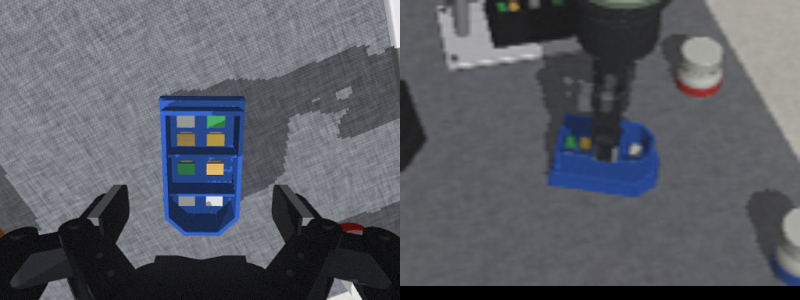

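```bash
python3 - <<'E'
from h import *
k=cam("wrist");s=observe();p=s["position"];M=R.from_euler("xyz",s["tool_rot"]).as_matrix()
for y in(-.0425,0,.0425):
  for z in(0,-.013,-.03,-.045): print(y,z,(proj(k,p+M@[0.0,y,z])[0]*.78).round(),(proj(k,p+M@[0.011,y,z])[0]*.78).round())
E
```

```text
-0.0425 0 [147. 165.] [146. 152.]
-0.0425 -0.013 [144. 171.] [143. 157.]
-0.0425 -0.03 [138. 181.] [137. 165.]
-0.0425 -0.045 [132. 190.] [130. 174.]
0 0 [200. 165.] [200. 152.]
0 -0.013 [200. 171.] [200. 157.]
0 -0.03 [200. 181.] [200. 165.]
0 -0.045 [200. 191.] [200. 174.]
0.0425 0 [254. 165.] [254. 152.]
0.0425 -0.013 [257. 171.] [258. 157.]
0.0425 -0.03 [263. 181.] [264. 165.]
0.0425 -0.045 [269. 191.] [271. 174.]
```

```bash
python3 - <<'E'
from h import *
k=cam("side");s=observe();p=s["position"];M=R.from_euler("xyz",s["tool_rot"]).as_matrix()
for y in(-.0425,.0425):
  for z in(0,-.013,-.03,-.045,-.06): q=p+M@[0,y,z];print(q.round(3),proj(k,q)[0].round(1))
im=grab_frame("side")[:,:,::-1][190:290,220:340]
cv2.imwrite("pics/s5.png",cv2.resize(im,(720,600),interpolation=cv2.INTER_NEAREST))
E
```

```text
[ 0.574 -0.141  0.014] [271.2 266.5]
[ 0.574 -0.141  0.027] [271.4 263.4]
[ 0.574 -0.141  0.044] [271.6 259.3]
[ 0.574 -0.141  0.059] [271.9 255.6]
[ 0.574 -0.141  0.074] [272.1 251.8]
[ 0.612 -0.065  0.014] [275.  243.9]
[ 0.612 -0.065  0.027] [275.2 240.8]
[ 0.611 -0.065  0.044] [275.4 236.8]
[ 0.611 -0.065  0.059] [275.7 233.1]
[ 0.611 -0.065  0.074] [275.9 229.3]
```

View pics/s5.png

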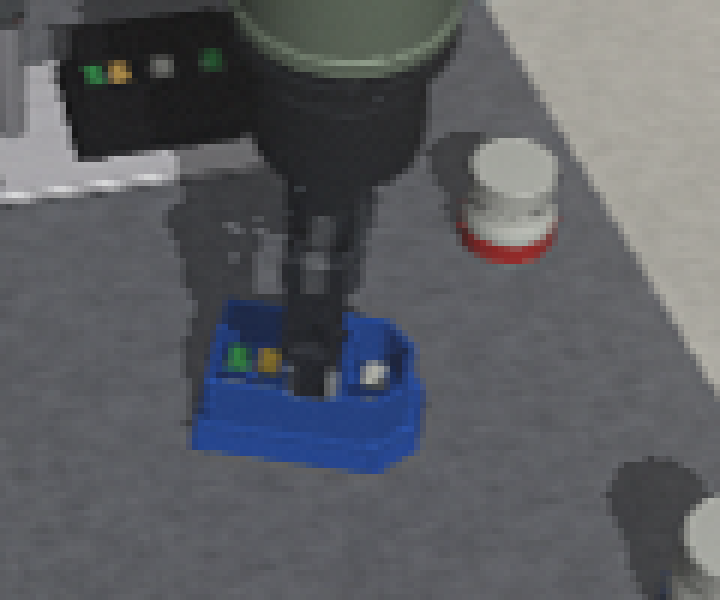

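The side view shows the near fingertip ending at crop (312,395), which is full-frame (272,256). That puts it at z≈58 mm with the TCP reading 13 mm, and the wrist picture agrees. The real tips are therefore about 32 mm short of the reported TCP, and the first closing went on above the rim. I'll go about 29 mm lower, watching the force.

Emit:
play_rows(
  deltas=[
    [0,0,0.02,0,0,0,0],
    [0,0,0.04,0,0,0,0],
    [0,0,0.058,0,0,0,0],
    [0,0,0.058,0,0,0,0],
    [0,0,0.058,0,0,0,0],
  ],
)

```text
clock: 4.55
position: [0.5923, -0.1029, -0.0161]
tool_rot: [-3.141, -0.001, 2.689]
force: [-0.8, 0.3, 0.7]
grip_width: 0.0855
finger_force: 0.0
```

Emit:
play_rows(
  deltas=[
    [0,0,0,0,0,0,0.2],
    [0,0,0,0,0,0,0.3],
    [0,0,0,0,0,0,0.35],
    [0,0,0,0,0,0,0.4],
    [0,0,0,0,0,0,0.5],
    [0,0,0,0,0,0,0.5],
    [0,0,0,0,0,0,0.5],
  ],
  newtons=30,
)

```text
clock: 5.25
position: [0.5928, -0.103, -0.0152]
tool_rot: [3.141, 0.001, 2.689]
force: [-1.2, 0.9, 6.0]
grip_width: 0.0534
finger_force: 30.5
```

Emit:
play_rows(
  deltas=[
    [0,0,-0.02,0,0,0,0.6],
    [0,0,-0.06,0,0,0,0.6],
    [0,0,-0.12,0,0,0,0.6],
    [0,0,-0.18,0,0,0,0.6],
    [0,0,-0.2,0,0,0,0.6],
    [0,0,-0.2,0,0,0,0.6],
  ],
  newtons=40,
)

```text
clock: 5.85
position: [0.5932, -0.1033, 0.0858]
tool_rot: [3.141, 0.002, 2.689]
force: [0.3, -0.4, -1.7]
grip_width: 0.0529
finger_force: 43.9
```

```bash
cat > m2.py <<'E'
from h import *
import sys
np.set_printoptions(precision=4,suppress=True)
s=observe();k=cam("wrist"); im=grab_frame("wrist")[:,:,::-1].copy(); cv2.imwrite(f"pics/{sys.argv[1]}.png",im)
b,g,r=[im[...,i].astype(int) for i in range(3)]
bl=((b>r+35)&(b>g+25)).astype(np.uint8)*255; bl=cv2.morphologyEx(bl,cv2.MORPH_CLOSE,np.ones((5,5)))
n,l,st,c=cv2.connectedComponentsWithStats(bl); i=1+np.argmax(st[1:,4]); print(st[i])
bl=(l==i).astype(np.uint8)*255
p=s["position"];yaw=s["tool_rot"][2]-np.pi
print(s["clock"],p,s["tool_rot"],s["force"],s["grip_width"],s["finger_force"])
for dz in(.01,.015,.02): # foot above TCP
    v,c=fit(k,bl,[p[0],p[1],yaw],p[2]+dz); d=R.from_euler("z",-yaw).apply([v[0]-p[0],v[1]-p[1],0])
    print("blue",dz,v,c,"in-tray-axes offset from TCP",d[:2],"dyaw",v[2]-yaw)
E
python3 m2.py w6
```

```text
[  190   126   133   207 20881]
5.85 [ 0.5932 -0.1033  0.0858] [3.141  0.0024 2.6889] [ 0.3253 -0.3707 -1.6603] 0.052918816316375454 43.852726221084595
blue 0.01 [ 0.5924 -0.1036 -0.4523] 0.041696800418963065 in-tray-axes offset from TCP [-0.0006 -0.0006] dyaw 0.0003631046201645338
blue 0.015 [ 0.592  -0.1032 -0.4519] 0.02381202344823885 in-tray-axes offset from TCP [-0.0011 -0.0004] dyaw 0.0007840427066925226
blue 0.02 [ 0.5914 -0.1031 -0.4587] 0.08236216429337706 in-tray-axes offset from TCP [-0.0017 -0.0006] dyaw -0.006035217973835105
```

View pics/w6.png

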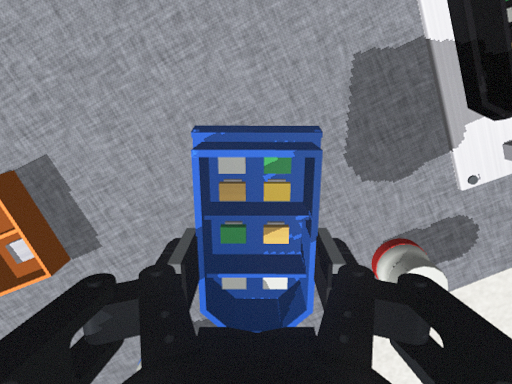

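The tray is held level, centred and square in the gripper, and the fit puts its foot 15 mm above the TCP. I'll carry it to a stand-off on the catch side to measure the black tray at close range.

Emit:
play_rows(
  deltas=[
    [0.003,0.03,-0.03,0,0,-0.015,0.6],
    [0.006,0.08,-0.06,0,0,-0.04,0.6],
    [0.01,0.14,-0.08,0,0,-0.07,0.6],
    [0.015,0.21,-0.08,0,0,-0.1,0.6],
    [0.02,0.28,-0.08,0,0,-0.13,0.6],
    [0.025,0.35,-0.08,0,0,-0.16,0.6],
    [0.03,0.41,-0.08,0,0,-0.178,0.6],
    [0.032,0.45,-0.08,0,0,-0.178,0.6],
    [0.032,0.463,-0.08,0,0,-0.178,0.6],
    [0.032,0.463,-0.08,0,0,-0.178,0.6],
  ],
)

```text
clock: 6.9
position: [0.6787, 0.1128, 0.1227]
tool_rot: [-3.141, -0.002, 3.063]
force: [-0.6, -0.6, -1.6]
grip_width: 0.0526
finger_force: 43.8
```

```bash
python3 m2.py w7; cat > m3.py <<'E'
from h import *
np.set_printoptions(precision=4,suppress=True)
im=cv2.imread("pics/w7.png");k=cam("wrist")
print("expect px",proj(k,place(np.array([[-.053,0,0],[.046,0,.04],[-.082,0,.083],[.082,0,.08]]),.5805,.1118,-.08,.01)))
E
python3 m3.py
```

```text
[  190   125   133   208 20838]
6.9 [0.6787 0.1128 0.1227] [-3.1412 -0.002   3.0631] [-0.598  -0.6016 -1.5568] 0.05262864207512517 43.77089738845825
blue 0.01 [ 0.6774  0.1117 -0.0796] 0.041307257306778755 in-tray-axes offset from TCP [-0.0012 -0.0011] dyaw -0.0010418198312240057
blue 0.015 [ 0.677   0.1118 -0.0787] 0.024433826576631512 in-tray-axes offset from TCP [-0.0016 -0.0011] dyaw -0.0001970480517650558
blue 0.02 [ 0.6764  0.1121 -0.0768] 0.08293819873572195 in-tray-axes offset from TCP [-0.0022 -0.0009] dyaw 0.0017645485619985218
expect px [[ 248.968    -2.5397]
 [ 248.3913  120.1359]
 [ 245.0788 -108.863 ]
 [ 247.2064  175.149 ]]
```

View pics/w7.png

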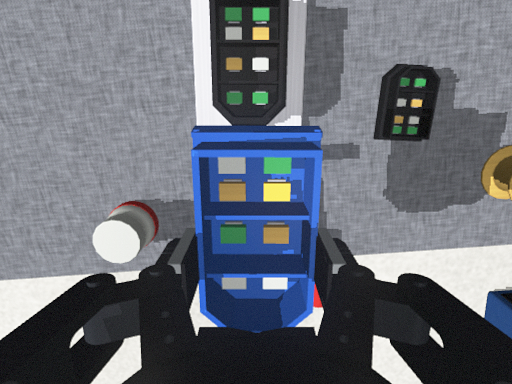

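The held tray occupies rows 125–330. The black tray is above it at rows 0–125, with its cut corners at about (215–285, 103–125), and the plate edges are visible. I'll fit the black tray on rows 0–118.

```bash
cat > m3.py <<'E'
from h import *
np.set_printoptions(precision=4,suppress=True)
import sys
im=cv2.imread("pics/w7.png");k=cam("wrist")
im0=cv2.imread("pics/wrist0.png")
k0=cam("wrist",dict(fovy=63.8191,cx=256.1944,cy=187.1864,xyz=[.6264,.0678,.3731],rotation=[2.8653,.0013,.0009]))
for T in(45,60,75):
    m=np.zeros((122,512),np.uint8);m[:,196:300]=(im[:122,196:300].max(2)<T)*255
    m=cv2.morphologyEx(m,cv2.MORPH_OPEN,np.ones((3,3)))
    for mod,nm in((TRAY,"all"),(TRAY[12:],"body")): print(T,nm,cv2.boundingRect(m),fit(k,m,[.5805,.1118,-.08],.01,mod))
    d=np.zeros((384,512),np.uint8); d[8:100,150:276]=(im0[8:100,150:276].max(2)<T)*255; d=cv2.morphologyEx(d,cv2.MORPH_OPEN,np.ones((3,3)))
    print("  w0",cv2.boundingRect(d),fit(k0,d,[.58,.11,-.08],.01))
o=cv2.resize(im[:130,180:320],(560,520),interpolation=cv2.INTER_NEAREST)
v,_=fit(k,m,[.5805,.1118,-.08],.01)
for i in range(0,24,6): cv2.polylines(o,[np.round((proj(k,place(TRAY[i:i+6],*v,.01))-[180,0]+.5)*4).astype(np.int32)],True,(0,0,255),1)
cv2.imwrite("pics/ov.png",o)
E
python3 m3.py
```

```text
45 all (215, 0, 65, 97) (array([0.4945, 0.1032, 0.3906]), np.float64(0.224997149047782))
45 body (215, 0, 65, 97) (array([0.5067, 0.1102, 0.0044]), np.float64(0.27801408548915696))
  w0 (163, 18, 92, 73) (array([ 0.5812,  0.1116, -0.0876]), np.float64(0.1500455687812422))
60 all (210, 0, 78, 122) (array([ 0.5735,  0.1145, -0.0551]), np.float64(0.06935032511180006))
60 body (210, 0, 78, 122) (array([ 0.5797,  0.1133, -0.0491]), np.float64(0.050364712509968323))
  w0 (163, 18, 101, 74) (array([ 0.5808,  0.1117, -0.0838]), np.float64(0.04522270710195364))
75 all (210, 0, 78, 122) (array([ 0.577 ,  0.112 , -0.0859]), np.float64(0.04442002198021777))
75 body (210, 0, 78, 122) (array([ 0.5848,  0.1122, -0.0923]), np.float64(0.0595530041244009))
  w0 (163, 18, 101, 74) (array([ 0.581 ,  0.1118, -0.0823]), np.float64(0.041557724176026545))
```

View pics/ov.png

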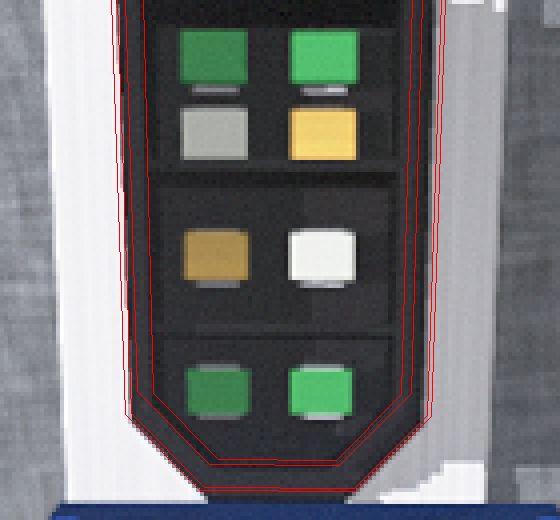

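Emit:
play_rows(
  deltas=[
    [0.03,-0.002,0,0,0,0,0.6],
    [0.08,-0.008,0,0,0,0.0017,0.6],
    [0.13,-0.012,0.02,0,0,0.0017,0.6],
    [0.17,-0.016,0.05,0,0,0.0017,0.6],
    [0.19,-0.016,0.08,0,0,0.0017,0.6],
    [0.193,-0.016,0.11,0,0,0.0017,0.6],
    [0.193,-0.016,0.13,0,0,0.0017,0.6],
    [0.193,-0.016,0.13,0,0,0.0017,0.6],
  ],
)

```text
clock: 7.75
position: [0.5818, 0.1107, 0.0581]
tool_rot: [-3.141, -0.002, 3.057]
force: [0.2, 0.5, -1.4]
grip_width: 0.0528
finger_force: 43.7
```

```bash
python3 m2.py w8; cat > m4.py <<'E'
# fit of the held tray and of the black one in scene/side pictures, numbers only
from h import *
import sys
np.set_printoptions(precision=4,suppress=True)
p=observe()["position"]
for n in("scene","side"):
    k=cam(n);im=grab_frame(n)[:,:,::-1].copy();cv2.imwrite(f"pics/{n}_{sys.argv[1]}.png",im)
    b,g,r=[im[...,i].astype(int) for i in range(3)]
    q=proj(k,p+[0,0,.03])[0].astype(int)
    w=np.zeros(im.shape[:2],np.uint8);w[q[1]-35:q[1]+35,q[0]-45:q[0]+45]=((b>r+35)&(b>g+20))[q[1]-35:q[1]+35,q[0]-45:q[0]+45]*255
    print(n,cv2.boundingRect(w),fit(k,w,[p[0],p[1],-.08],p[2]+.015))
E
python3 m4.py a
```

```text
[  190   126   133   207 20868]
7.75 [0.5818 0.1107 0.0581] [-3.1406 -0.0018  3.0573] [ 0.2467  0.5499 -1.4483] 0.0527638714798733 43.74527156352997
blue 0.01 [ 0.5808  0.1094 -0.0843] 0.041487422348243985 in-tray-axes offset from TCP [-0.0009 -0.0014] dyaw -4.65010077946304e-05
blue 0.015 [ 0.5804  0.1097 -0.083 ] 0.02364059844918842 in-tray-axes offset from TCP [-0.0013 -0.0011] dyaw 0.0013265801850782383
blue 0.02 [ 0.58    0.11   -0.0806] 0.08233821550481069 in-tray-axes offset from TCP [-0.0018 -0.0008] dyaw 0.003723954435850191
scene (252, 194, 29, 31) (array([ 0.5838,  0.1091, -0.0159]), np.float64(0.31816449424498816))
side (229, 177, 37, 25) (array([ 0.5786,  0.1113, -0.0999]), np.float64(0.032133270172114314))
```

Emit:
play_rows(
  deltas=[
    [0,0.003,0.01,0,0,0,0.6],
    [0,0.003,0.025,0,0,0,0.6],
    [0,0.003,0.038,0,0,0,0.6],
    [0,0.003,0.046,0,0,0,0.6],
    [0,0.003,0.052,0,0,0,0.6],
    [0,0.003,0.052,0,0,0,0.6],
  ],
)

```text
clock: 8.5
position: [0.5823, 0.1133, 0.0328]
tool_rot: [-3.141, -0.001, 3.058]
force: [0.0, 0.2, -1.2]
grip_width: 0.053
finger_force: 43.8
```

Emit:
play_rows(
  deltas=[
    [0,0,0.002,0,0,0,0.6],
    [0,0,0.004,0,0,0,0.6],
    [0,0,0.006,0,0,0,0.6],
    [0,0,0.008,0,0,0,0.6],
    [0,0,0.008,0,0,0,0.6],
  ],
)

```text
clock: 9.0
position: [0.5825, 0.1133, 0.0292]
tool_rot: [-3.142, -0.0, 3.058]
force: [0.6, 0.1, -2.1]
grip_width: 0.0531
finger_force: 43.8
```

Emit:
play_rows(
  deltas=[
    [0,0,0.002,0,0,0,0.6],
    [0,0,0.004,0,0,0,0.6],
    [0,0,0.006,0,0,0,0.6],
    [0,0,0.007,0,0,0,0.6],
    [0,0,0.007,0,0,0,0.6],
  ],
)

```text
clock: 9.5
position: [0.5825, 0.1134, 0.0257]
tool_rot: [-3.142, -0.0, 3.058]
force: [-0.0, -0.4, -1.8]
grip_width: 0.0525
finger_force: 43.8
```

Nearly home, with no side force. I'll take the last millimetre to contact.

Emit:
play_rows(
  deltas=[
    [0,0,0.001,0,0,0,0.6],
    [0,0,0.002,0,0,0,0.6],
    [0,0,0.002,0,0,0,0.6],
    [0,0,0.003,0,0,0,0.6],
    [0,0,0.003,0,0,0,0.6],
  ],
)

```text
clock: 10.0
position: [0.5826, 0.1134, 0.0246]
tool_rot: [-3.141, 0.0, 3.058]
force: [-2.5, -0.2, 5.1]
grip_width: 0.0533
finger_force: 44.5
```

It made contact at TCP z 24.6 mm, with home expected at 24.8 mm. Now I'll release, wait for the fingers to open, then rise straight up.

Emit:
play_rows(
  deltas=[
    [0,0,-0.001,0,0,0,0.37],
    [0,0,-0.001,0,0,0,0.33],
    [0,0,-0.001,0,0,0,0.2],
    [0,0,-0.001,0,0,0,0],
    [0,0,-0.001,0,0,0,0],
    [0,0,-0.001,0,0,0,0],
  ],
  newtons=20,
)

```text
clock: 10.6
position: [0.5826, 0.1134, 0.0248]
tool_rot: [-3.142, -0.0, 3.058]
force: [-0.7, 0.2, -0.6]
grip_width: 0.0856
finger_force: 0.0
```

Emit:
play_rows(
  deltas=[
    [0,0,-0.02,0,0,0,0],
    [0,0,-0.06,0,0,0,0],
    [0,0,-0.12,0,0,0,0],
    [0,0,-0.18,0,0,0,0],
    [0,0,-0.22,0,0,0,0],
    [0,0,-0.24,0,0,0,0],
    [0,0,-0.24,0,0,0,0],
  ],
)

```text
clock: 11.3
position: [0.5832, 0.1135, 0.1461]
tool_rot: [3.141, 0.002, 3.058]
force: [-0.2, -0.8, -0.6]
grip_width: 0.0854
finger_force: 0.0
```

```bash
cat > m5.py <<'E'
from h import *
np.set_printoptions(precision=4,suppress=True)
s=observe();k=cam("wrist"); im=grab_frame("wrist")[:,:,::-1].copy(); cv2.imwrite("pics/w9.png",im)
print(s["position"],s["tool_rot"],s["grip_width"])
b,g,r=[im[...,i].astype(int) for i in range(3)]
bl=((b>r+35)&(b>g+25)).astype(np.uint8)*255; bl=cv2.morphologyEx(bl,cv2.MORPH_CLOSE,np.ones((5,5)))
n,l,st,c=cv2.connectedComponentsWithStats(bl); i=1+np.argmax(st[1:,4]); print(st[i]); bl=(l==i).astype(np.uint8)*255
for z in(.035,.04,.045,.05): print(z,fit(k,bl,[.58,.112,-.08],z))
# knob: dark blob & red bar in scene and side
for nme,g0 in(("scene",(517,329)),("side",(331,242))):
    kk=cam(nme);im=grab_frame(nme)[:,:,::-1].copy();cv2.imwrite(f"pics/{nme}_9.png",im);g0=(np.array(g0)*.64).astype(int)
    w=im[g0[1]-14:g0[1]+14,g0[0]-12:g0[0]+12]; m=(w.max(2)<50).astype(np.uint8)
    n,l,st,c=cv2.connectedComponentsWithStats(m)
    for j in range(1,n):
        if st[j,4]>8: print(nme,st[j],c[j]+g0-[12,14],onz(kk,c[j]+g0-[12,14],.110)[0])
    rd=((im[...,2].astype(int)>im[...,0]+60)&(im[...,2].astype(int)>im[...,1]+60)).astype(np.uint8)
    n,l,st,c=cv2.connectedComponentsWithStats(rd)
    for j in range(1,n):
        if st[j,4]>25:
            ys,xs=np.where(l==j); vx,vy,x0,y0=cv2.fitLine(np.c_[xs,ys].astype(np.float32),cv2.DIST_L2,0,.01,.01).ravel()
            t=(xs-x0)*vx+(ys-y0)*vy; e=np.array([[x0+vx*a,y0+vy*a] for a in(t.min(),t.max())])
            print("  red",st[j],onz(kk,e,.089).tolist())
E
python3 m5.py
```

```text
[0.5832 0.1135 0.1461] [3.1411 0.002  3.0583] 0.08540408254220297
[ 219  115   75  119 6593]
0.035 (array([ 0.5821,  0.1123, -0.0834]), np.float64(0.029084467592242147))
0.04 (array([ 0.5815,  0.1124, -0.0826]), np.float64(0.03679276742376525))
0.045 (array([ 0.5813,  0.1121, -0.0823]), np.float64(0.07040279208147382))
0.05 (array([ 0.5808,  0.111 , -0.0823]), np.float64(0.10403110179772801))
scene [11 11  5  9 33] [330.9394 210.8485] [0.5082 0.2837 0.11  ]
  red [361  15  42  20 273] [[-0.4189891367642906, -0.004287919207018653, 0.08899999999999997], [-0.42381060337912513, 0.1724073927447902, 0.08899999999999997]]
  red [401  31  20   8  82] [[-0.4091273144311207, 0.176609964209358, 0.08899999999999997], [-0.4400826942834355, 0.24730671368659973, 0.08899999999999997]]
  red [415  37  20  10 118] [[-0.4023005003868907, 0.23898783838105792, 0.08899999999999997], [-0.42747617043905484, 0.30946485583729966, 0.08899999999999997]]
  red [433  45  16   8  37] [[-0.4045605062702211, 0.31521222474570376, 0.08899999999999997], [-0.39790859385816324, 0.37624379920737644, 0.08899999999999997]]

[... 5204 characters left out ...]
97], [0.49828060945400054, 0.13526003675314358, 0.08899999999999997]]
  red [291 180  23  11 144] [[0.7105832138042714, 0.07980858202986363, 0.08899999999999997], [0.7833898842024747, 0.08507298957848486, 0.08899999999999997]]
  red [299 230  13   4  32] [[0.6638900398924434, -0.1042726744150263, 0.08899999999999997], [0.6957702177114922, -0.11290150565300339, 0.08899999999999997]]
  red [259 310  38  22 445] [[0.4758589684959281, -0.34963155632496024, 0.08899999999999997], [0.561500403033971, -0.3490150840115959, 0.08899999999999997]]
  red [263 330  40  15 292] [[0.47225856810068456, -0.3894414284862877, 0.08899999999999997], [0.5580632498992595, -0.39634257475992374, 0.08899999999999997]]
```

The tray fit agrees with the home height (best at foot z 35–40 mm, yaw −0.083), and it is free of the gripper. The knob is at about (0.5075, 0.284) and the pivot at (0.499, 0.119), so the bar points at 87°. I'll go above the knob with tool x along the bar.

Emit:
play_rows(
  deltas=[
    [0.02,0.03,0,0,0,0.06,0],
    [0.05,0.08,0,0,0,0.13,0],
    [0.09,0.14,0,0,0,0.2,0],
    [0.12,0.2,0,0,0,0.27,0],
    [0.15,0.26,0,0,0,0.34,0],
    [0.17,0.3,0,0,0,0.41,0],
    [0.179,0.327,0,0,0,0.48,0],
    [0.179,0.327,0,0,0,0.55,0],
    [0.179,0.327,0,0,0,0.62,0],
    [0.179,0.327,0,0,0,0.69,0],
  ],
)

```text
clock: 12.45
position: [0.5064, 0.2836, 0.1436]
tool_rot: [-3.14, 0.001, 1.608]
force: [-0.1, 0.9, -0.8]
grip_width: 0.0851
finger_force: 0.0
```

```bash
cat > m6.py <<'E'
from h import *
np.set_printoptions(precision=4,suppress=True)
s=observe();print(s["position"],s["tool_rot"],s["qpos"])
k=cam("wrist");im=grab_frame("wrist")[:,:,::-1].copy();cv2.imwrite("pics/w10.png",im)
q=proj(k,[.5075,.284,.127])[0];print("expect top",q)
rd=((im[...,2].astype(int)>im[...,0]+60)&(im[...,2].astype(int)>im[...,1]+60)).astype(np.uint8)
n,l,st,c=cv2.connectedComponentsWithStats(rd); j=1+np.argmax(st[1:,4]); ys,xs=np.where(l==j); print("red",st[j])
vx,vy,x0,y0=cv2.fitLine(np.c_[xs,ys].astype(np.float32),cv2.DIST_L2,0,.01,.01).ravel();t=(xs-x0)*vx+(ys-y0)*vy
e=onz(k,[[x0+vx*a,y0+vy*a] for a in(t.min(),t.max())],.093);print(e);d=e[1]-e[0];print("bar angle",np.degrees(np.arctan2(d[1],d[0])),"hinge-line offset")
x,y=q.astype(int);a=max(0,y-45);w=im[a:y+45,x-45:x+45];m=(w.max(2)<55).astype(np.uint8);n,l,st,c=cv2.connectedComponentsWithStats(m)
for j in range(1,n):
    if st[j,4]>60: print(st[j]+[x-45,a,0,0,0],c[j]+[x-45,a],onz(k,c[j]+[x-45,a],.115)[0])
E
python3 m6.py
```

```text
[0.5064 0.2836 0.1436] [-3.1401  0.0012  1.6076] [-0.554   0.5091 -0.0821  1.7651  0.0525  0.8715 -0.6228]
expect top [255.6601 203.433 ]
red [    0     0    65   304 12400]
[[0.3387 0.4093 0.093 ]
 [0.3165 0.1747 0.093 ]]
bar angle -95.39690276024889 hinge-line offset
[248 182  23  32 561] [258.893  197.6649] [0.5098 0.2843 0.115 ]
```

Emit:
play_rows(
  deltas=[
    [0.001,0.005,0.03,0,0,0.046,0],
    [0.001,0.005,0.08,0,0,0.046,0],
    [0.001,0.005,0.12,0,0,0.046,0],
    [0.001,0.005,0.143,0,0,0.046,0],
    [0.001,0.005,0.149,0,0,0.046,0],
    [0.001,0.005,0.149,0,0,0.046,0],
  ],
)

```text
clock: 13.1
position: [0.5094, 0.2843, 0.0701]
tool_rot: [-3.141, 0.0, 1.518]
force: [0.2, 0.0, -0.2]
grip_width: 0.0855
finger_force: 0.0
```

Emit:
play_rows(
  deltas=[
    [0,0,0,0,0,0,0.4],
    [0,0,0,0,0,0,0.6],
    [0,0,0,0,0,0,0.7],
    [0,0,0,0,0,0,0.8],
    [0,0,0,0,0,0,0.9],
    [0,0,0,0,0,0,0.9],
    [0,0,0,0,0,0,0.9],
  ],
  newtons=25,
)

```text
clock: 13.8
position: [0.5095, 0.2844, 0.0705]
tool_rot: [3.141, -0.0, 1.517]
force: [-0.9, -0.1, 6.3]
grip_width: 0.0144
finger_force: 24.5
```

The knob is gripped at 14.4 mm and 25 N. Now I'll swing it clockwise along the arc of radius 0.1645 m, turning the tool with the bar.

Emit:
play_rows(
  deltas=[
    [-0.002,0.034,0,0,0,0.05,0.9],
    [-0.007,0.068,0,0,0,0.1,0.9],
    [-0.016,0.102,0,0,0,0.15,0.9],
    [-0.028,0.134,0,0,0,0.2,0.9],
    [-0.044,0.165,0,0,0,0.25,0.9],
    [-0.063,0.193,0,0,0,0.3,0.9],
    [-0.085,0.22,0,0,0,0.35,0.9],
    [-0.109,0.245,0,0,0,0.4,0.9],
    [-0.136,0.266,0,0,0,0.45,0.9],
    [-0.165,0.285,0,0,0,0.5,0.9],
  ],
)

```text
clock: 14.8
position: [0.6455, 0.1921, 0.0702]
tool_rot: [-3.141, 0.005, 0.465]
force: [-21.5, -10.1, 18.5]
grip_width: 0.015
finger_force: 25.8
```

```bash
python3 - <<'E'
from h import *
np.set_printoptions(precision=4,suppress=True)
s=observe();p=s["position"];print(p,s["tool_rot"],s["force"],s["grip_width"],s["finger_force"],s["qpos"])
h=np.array([.4993,.1187]);d=p[:2]-h;print(np.hypot(*d),np.degrees(np.arctan2(d[1],d[0])),np.degrees(s["tool_rot"][2]))
E
```

```text
[0.6455 0.1921 0.0702] [-3.1413  0.0053  0.4648] [-21.51   -10.1393  18.4522] 0.015014001047384517 25.779985785484314 [-0.5153  0.7508  0.2226  1.5603 -0.1999  0.8583 -1.3248]
0.1635677066266904 26.667124916043182 26.629519136611442
```

The arc is running slightly wide, with about 24 N radial and 18 N vertical. I'll relieve it before continuing.

Emit:
play_rows(
  deltas=[
    [-0.002,0,-0.001,0,0,0,0.9],
    [-0.004,0,-0.003,0,0,0,0.9],
    [-0.004,0,-0.003,0,0,0,0.9],
  ],
  newtons=20,
)

```text
clock: 15.1
position: [0.6447, 0.1932, 0.0709]
tool_rot: [-3.141, 0.002, 0.47]
force: [-1.7, -2.6, -9.2]
grip_width: 0.0146
finger_force: 23.4
```

Emit:
play_rows(
  deltas=[
    [-0.001,0.017,0.001,0,0,0.025,0.9],
    [-0.002,0.034,0.001,0,0,0.05,0.9],
    [-0.005,0.051,0.001,0,0,0.075,0.9],
    [-0.008,0.068,0.001,0,0,0.1,0.9],
    [-0.012,0.085,0.001,0,0,0.125,0.9],
    [-0.017,0.101,0.001,0,0,0.15,0.9],
    [-0.023,0.118,0.001,0,0,0.175,0.9],
    [-0.03,0.133,0.001,0,0,0.2,0.9],
  ],
)

```text
clock: 15.9
position: [0.6615, 0.1273, 0.0708]
tool_rot: [-3.141, 0.002, 0.049]
force: [-4.3, 0.3, -5.9]
grip_width: 0.0146
finger_force: 23.7
```

Emit:
play_rows(
  deltas=[
    [-0.001,0.012,0,0,0,0.017,0.9],
    [-0.002,0.023,0,0,0,0.033,0.9],
    [-0.003,0.03,0,0,0,0.043,0.9],
    [-0.003,0.035,0,0,0,0.05,0.9],
    [-0.003,0.035,0,0,0,0.05,0.9],
  ],
)

```text
clock: 16.4
position: [0.6613, 0.1094, 0.071]
tool_rot: [3.141, 0.001, -0.054]
force: [-1.8, -0.2, -11.5]
grip_width: 0.0147
finger_force: 23.1
```

Emit:
play_rows(
  deltas=[
    [0,0.002,0.001,0,0,0.003,0.9],
    [0,0.004,0.001,0,0,0.006,0.9],
    [0,0.006,0.001,0,0,0.009,0.9],
    [0,0.006,0.001,0,0,0.009,0.9],
  ],
)

```text
clock: 16.8
position: [0.6611, 0.107, 0.0708]
tool_rot: [-3.141, 0.001, -0.073]
force: [-4.8, -1.2, -6.2]
grip_width: 0.0149
finger_force: 23.6
```

Emit:
play_rows(
  deltas=[
    [0,0.002,0.001,0,0,0.002,0.9],
    [0,0.004,0.001,0,0,0.003,0.9],
    [0,0.006,0.001,0,0,0.004,0.9],
    [0,0.006,0.001,0,0,0.004,0.9],
  ],
)

```text
clock: 17.2
position: [0.6612, 0.1068, 0.0708]
tool_rot: [-3.138, 0.0, -0.079]
force: [-4.2, 11.3, -2.8]
grip_width: 0.0146
finger_force: 24.0
```

The side force rose to 11 N and the position stalled, so the bar is on its stop. Now I'll release and rise.

Emit:
play_rows(
  deltas=[
    [0,0,0,0,0,0,0.75],
    [0,0,0,0,0,0,0.5],
    [0,0,0,0,0,0,0],
    [0,0,0,0,0,0,0],
    [0,0,0,0,0,0,0],
    [0,0,0,0,0,0,0],
  ],
)

```text
clock: 17.8
position: [0.6614, 0.1036, 0.0704]
tool_rot: [3.142, -0.0, -0.081]
force: [-0.7, -0.6, 0.1]
grip_width: 0.0852
finger_force: 0.0
```

Emit:
play_rows(
  deltas=[
    [0,0,-0.03,0,0,0,0],
    [0,0,-0.08,0,0,0,0],
    [0,0,-0.14,0,0,0,0],
    [0,0,-0.2,0,0,0,0],
    [0,0,-0.25,0,0,0,0],
    [0,0,-0.25,0,0,0,0],
  ],
)

```text
clock: 18.4
position: [0.663, 0.1037, 0.2001]
tool_rot: [-3.14, -0.006, -0.081]
force: [0.2, -0.8, 0.2]
grip_width: 0.085
finger_force: 0.0
```

```bash
cat > m7.py <<'E'
from h import *
np.set_printoptions(precision=4,suppress=True)
s=observe();print(s["position"],s["tool_rot"],s["force"])
for n in("wrist","side"):
    k=cam(n);im=grab_frame(n)[:,:,::-1].copy();cv2.imwrite(f"pics/{n}_f.png",im);im=im.astype(int)
    rd=((im[...,2]>im[...,0]+60)&(im[...,2]>im[...,1]+60)).astype(np.uint8)
    c,l,st,ce=cv2.connectedComponentsWithStats(rd)
    for j in range(1,c):
        if st[j,4]<40: continue
        ys,xs=np.where(l==j);vx,vy,x0,y0=cv2.fitLine(np.c_[xs,ys].astype(np.float32),cv2.DIST_L2,0,.01,.01).ravel();t=(xs-x0)*vx+(ys-y0)*vy
        e=onz(k,[[x0+vx*a,y0+vy*a] for a in(t.min(),t.max())],.091)
        if np.all(np.abs(e[:,1]-.11)<.06) and np.all(np.abs(e[:,0]-.58)<.13):
            e=e[np.argsort(e[:,0])];d=e[1]-e[0];print(n,st[j],e.tolist(),"ang",np.arctan2(d[1],d[0]))
    b=((im[...,0]>im[...,2]+35)&(im[...,0]>im[...,1]+20)).astype(np.uint8)*255
    P=proj(k,place(TRAY,.581,.112,-.082,.04));x,y,w,h=cv2.boundingRect(P.astype(np.float32))
    m=np.zeros_like(b);m[max(0,y-8):y+h+8,max(0,x-8):x+w+8]=b[max(0,y-8):y+h+8,max(0,x-8):x+w+8]
    print(n,"expected box",x,y,w,h,"blue box",cv2.boundingRect(m))
    if n=="side":
        m=cv2.morphologyEx(m,cv2.MORPH_CLOSE,np.ones((9,9)))
        for z in(.035,.04,.045,.05): print(z,fit(k,m,[.581,.112,-.082],z))
E
python3 m7.py
```

```text
[0.663  0.1037 0.2001] [-3.1398 -0.0056 -0.0814] [ 0.2202 -0.7861  0.2432]
wrist [ 247  192   14  125 1534] [[0.5052760808820502, 0.11827557931791227, 0.09099999999999997], [0.6474897983713638, 0.10650527616055837, 0.09099999999999997]] ang -0.08257668565787095
wrist expected box 223 190 61 97 blue box (226, 192, 58, 96)
side [224 184  48   9 184] [[0.5064255236341081, 0.11782606601398804, 0.09099999999999997], [0.6530468095408318, 0.10519788523468188, 0.09100000000000008]] ang -0.08591585877114595
side expected box 229 183 37 27 blue box (229, 184, 36, 26)
0.035 (array([ 0.5795,  0.1188, -0.092 ]), np.float64(0.04547661433888983))
0.04 (array([ 0.5782,  0.113 , -0.0937]), np.float64(0.04253262445625905))
0.045 (array([ 0.5765,  0.1075, -0.1039]), np.float64(0.04014129736673089))
0.05 (array([ 0.5752,  0.1022, -0.0934]), np.float64(0.03982442138866715))
```

The bar lies at −0.083 rad, matching the carrier axis, so it is shut. The tray is at its home pose in both views and the gripper is clear, so I'll hand in.

```bash
python3 -c "
from workcell import *
print(job_done())"
```

```text
the job is handed in; nothing more can be done
None
```

I set the blue tray down home on the black tray, swung the keeper bar shut against its stop and handed the job in at about 18.5 s; no verdict came back, and I viewed 11 pictures against the limit of 10.

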